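# Wind the bonding timer, then hold the sole press at full lift

## Task

Press the sole in the bench press: first wind the clockwork bonding timer fully, until its wing key comes to its stop (clockwise seen from above, in several part turns), then swing the press's cam lever up to the cam's highest lift, where the lever stands straight up. The lever springs back if let go, so finish with the gripper still holding it upright at the highest point, not beyond it. Leave the stack of soles, the brush and the tin where they are.

Things in the scene. Friction and masses are not known exactly. Their poses are not given: they have to be found in the camera images.
- key (a joint): turn of the timer's wing key in rad: 0 is run down, grows as it is wound clockwise seen from above, stop (fully wound) at 2.4; starts between 0 and 0.5. Winding takes up to about 0.15 N m, a little more as it is wound; a ratchet-like friction keeps the key where it is left.
- key_grip (a point): centre of the steel wing key on top of the timer, on the vertical axis it turns about, 87 mm above the bench. The wing is a flat upright plate of two round lobes, 60 mm long (along this point's x), 10 mm thick (along y), 22 mm high at its middle and 30 mm at the lobes. z is up. The point turns with the key.
- timer: clockwork timer, a grey box 90 x 90 x 55 mm fixed to the bench, origin under it, a white dial on the face towards the robot, the wing key on its top; the top is 17 mm below the wing's lowest edge
- press: grey-green sole press, fixed to the bench. Origin on the bench below the cam shaft, in the plane in which the lever swings; z up, y along the level shaft, whose axis is 100 mm above the origin. The frame (150 mm wide along x, 240 mm high) stands on the +y side only, y = 90 to 430 mm. The cam lifts a platen, with the sole on it, by 12 mm against the pad above.
- cam_lever (a joint): turn of the cam lever in rad: at 0 (the start) it lies level, pointing along the press's -x, towards the robot; grows as it swings up; at 1.57 it points straight up and the lift is highest; beyond, the lift falls, stop at 2.2. A spring always drives it back towards 0: at the knob it takes about 5 N to hold upright, 1 to 3 N near the start.
- knob (a point): the lever's black knob, a short cylinder 32 mm in diameter lying along y, 28 mm between its flat ends; this point is its centre, 130 mm from the shaft's axis. A steel bar 12 mm thick joins it to the shaft along this point's +x; y is parallel to the shaft. At the start the knob is 100 mm above the bench, upright it is 230 mm above it. It turns with the lever.
- sole_stack: bystander: a loose stack of three pale blue-grey shoe soles, 262 x 92 x 42 mm, long side along its y, origin under it
- brush: bystander: a loose glue brush lying along its x, origin under it
- tin: bystander: a closed steel tin 70 mm across, 75 mm high, origin under it

How it is judged:
On the way, in this order (a step that is already met when the one before it is completed fails the run):
1. the timer key is wound to its stop (value of joint key above 2.2 rad), for 0.2 s.
2. the fingers hold the cam lever at its highest lift (value of joint cam_lever between 1.43 and 1.71 rad and contact force between the fingers and cam_lever above 2 N), for 0.2 s.
At the end, for the whole second after the job is handed in: The cam lever stands within 0.14 rad (8 degrees) of upright, its highest lift, at rest, with the fingers on its bar or knob (more than 2 N); the key is still wound to at least 2.2 of 2.4 rad (all of step 2 and velocity of joint cam_lever between -0.1 and 0.1 rad/s and value of joint key above 2.2 rad); the arm keeps its last pose, push and grip.
It fails at once if the sole stack is moved more than 30 mm (distance of sole_stack from where it was at the start of the episode above 0.03 m).
It fails at once if the brush is moved more than 30 mm (distance of brush from where it was at the start of the episode above 0.03 m).
It fails at once if the tin is moved more than 30 mm (distance of tin from where it was at the start of the episode above 0.03 m).
It also fails if it takes over 58 s, if anything falls off the work surface, if the arm or the gripper's body presses on something with over 40 N, if the wrist force passes 120 N, or if a joint passes its speed limit or range.

## Robot

A 6-joint arm with a two-finger parallel gripper is mounted at the origin on the work surface. World frame = base frame: x ahead of the robot, y to its left, z up, the work surface at z = 0. Lengths are in m, angles in rad, forces in N, time in s.
With the tool pointing down it reaches from about 0.35 to 0.975 m from the base axis. Payload 7.1 kg.
Tool frame: the origin (TCP) lies midway between the tips of the shut fingers; the grasp point (between the pads) lies 19 mm behind it; x points along the fingers, y is the direction in which the jaws open and shut, and the axes are right-handed (so a half turn about x gives the same grasp; the last joint's range is limited). The gripper opens to 88 mm and grips with 3 to 60 N. Pads are 20 mm wide; open, the fingers measure 115 mm over their backs; the gripper's body (75 mm by 178 mm) begins 61 mm behind the grasp point.
Start: joints at [1.275, 0.423, 1.63, -0, 1.089, -0.019], TCP at [0.171, 0.601, 0.223] pointing down, gripper open.
Joint ranges: [-3, 3], [-0.9, 2.11], [0.09, 2.58], [-1.31, 4.45], [0.11, 2.69], [-2.54, 2.54]. Speed limits (rad/s): [2.39, 2.39, 3.01, 3.14, 3.14, 3.14].

## Interface

Orientations are given as a rotation vector (axis times angle).
In Python, from rig import bot gives the robot as it stands.
- The arm moves only by the tool send_rows, never from a script. Its argument "commands" is a list of rows, each an object of numbers: "jaw": the closure, from -1 (fully open) to 1 (shut), so that 0 is half open; "dx", "dy", "dz": the shift along the world's x, y, z in m; "yaw": the turn about the world's z in rad. A call has exactly 5 rows; each row shifts and turns the commanded pose from where the row before left it; what a row does not reach is not made up. A row lasts 1/10 s, in which the tool goes at most 50 mm and 8.59 degrees, less where a joint would pass 70% of its speed; a pose out of reach is approached as far as the arm can. A call is refused whole if a number of a shift passes 0.05 or a number of a turn 0.15, either way. A call with a gripper value outside its range is refused whole. The fingers move at their own pace and stop on an object; "force" is the grip in N (left out, the last holds). Time passes only in rows, so rows that do not move let the fingers close, or fill a call up. It gives the time, the measured TCP pose, the force and the opening at its end, in the units of the state.
- bot.observe(): the state, without advancing time (a new reading comes with each control period).
- bot.camera(name): name is "scene" or "top"; returns (picture, depth): 384x512x3 uint8, blue, green, red; 384x512 float32, m along the optical axis (not along the pixel's ray), 0 where there is no reading.
- bot.calibration(name): a dict with "camera_matrix" (3x3 intrinsics, pixels), "world_to_cam" (4x4, takes a point from world to camera coordinates). Camera axes: x right, y down, z forward; pixel columns grow to the right and rows downward; lengths in m; the calibration is good to about 2 mm. A picture is of the moment at which its call begins. calibration takes no time and is no camera call.
- bot.close_job(): hands the job in, once; it reports no verdict.
The state is a dict: "clock": time; "joints": joint angles; "qvel": joint speeds; "tau": joint torques, N m; "tool_pos": TCP position; "orientation": TCP orientation; "ft_force": force on the tool from outside, world axes, zero at the start; "wrist_torque": the same for the moment, N m; "opening": finger opening in m.
Only numpy, scipy, OpenCV 4.12 (cv2) and the standard library are available. Lean on these libraries where they do the work, as an engineer would, in place of code of your own. Each camera call takes 0.05 s, during which the arm holds its last target. There are 200 camera calls.

## Working session

There is one attempt and no reset: what is moved stays moved. The work goes in short steps, Python scripts to look and compute and a tool call to move; the robot and the scene stay as the last step left them, time stands still between calls to the robot, and variables do not carry over. Pictures are saved under pics/ and viewed, about 8 in all and at most 12, crops included, and the job is handed in when it is done.

Besides the shell and the picture viewer there is one more tool, called as a command line: name --argument value ..., lists and objects as JSON in quotes. send_rows: Moves the arm, as the interface text tells. Its arguments: {"type":"object","properties":{"commands":{"type":"array","items":{"type":"object","properties":{"jaw":{"type":"number"},"dx":{"type":"number"},"dy":{"type":"number"},"dz":{"type":"number"},"yaw":{"type":"number"}}}},"force":{"type":"number"}},"required":["commands"]}

```bash
mkdir -p pics; cat > h.py <<'E'
import numpy as np,cv2
from rig import bot
def cloud(n):
    im,d=bot.camera(n);c=bot.calibration(n);K=np.array(c["camera_matrix"]);T=np.linalg.inv(np.array(c["world_to_cam"]))
    v,u=np.mgrid[:384,:512]
    P=np.stack([(u-K[0,2])/K[0,0]*d,(v-K[1,2])/K[1,1]*d,d],-1)@T[:3,:3].T+T[:3,3]
    P[d==0]=np.nan
    return im,P
E
python3 - <<'E'
from h import *
s=bot.observe();print(s)
for n in("scene","top"):
    im,P=cloud(n);np.save(n+".npy",P);cv2.imwrite(f"pics/{n}0.png",im)
    print(np.linalg.inv(bot.calibration(n)["world_to_cam"]).round(3))
E
```

```text
{'clock': 0.0, 'joints': array([ 1.27500256e+00,  4.23852612e-01,  1.63063603e+00, -2.56158430e-06,
        1.08859420e+00, -1.90181862e-02]), 'qvel': array([ 0.0017348 ,  0.00029726, -0.00180639,  0.00078121,  0.00013541,
       -0.00038258]), 'tau': array([ 1.05938001e-03, -5.44605732e+01, -2.73679286e+01,  6.45125401e-02,
        2.25937483e-02, -6.14262603e-05]), 'tool_pos': array([0.17061803, 0.60071364, 0.22191555]), 'orientation': array([ 0.21610034,  1.56008743, -0.21841887]), 'ft_force': array([-0.18125691,  0.56506946,  0.21240487]), 'wrist_torque': array([-0.02094646, -0.05124955,  0.01546612]), 'opening': 0.08785815581748242}
[[-0.321  0.651 -0.688  1.096]
 [ 0.947  0.215 -0.239  0.041]
 [-0.008 -0.728 -0.685  0.624]
 [ 0.     0.     0.     1.   ]]
[[-0.024 -0.979  0.202  0.439]
 [-1.     0.023 -0.009 -0.145]
 [ 0.004 -0.202 -0.979  0.738]
 [ 0.     0.     0.     1.   ]]
```

View pics/scene0.png

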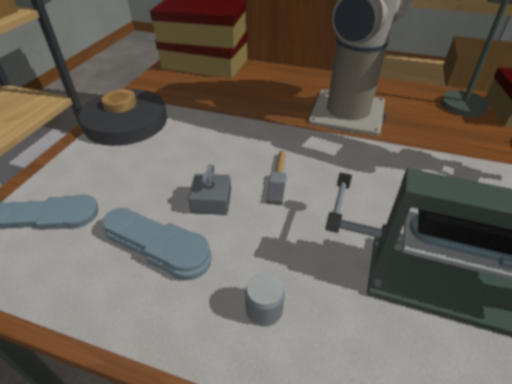

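View pics/top0.png

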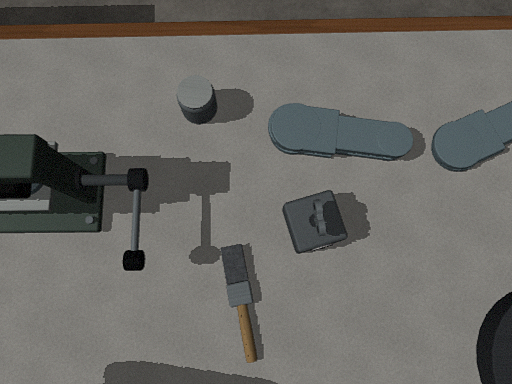

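The scene view shows the timer at (210,190), the lever knob at (344,180) and the shaft end at (334,222). In the top view the key is at (319,217), the knob at (134,260), the shaft end at (138,179), the brush at (240,300) and the tin at (197,98).

```bash
python3 - <<'E'
from h import *
P=np.load("top.npy");im=cv2.imread("pics/top0.png")
def reg(r,zl,zh,name):
    u0,u1,v0,v1=r;Q=P[v0:v1,u0:u1].reshape(-1,3);Q=Q[(Q[:,2]>zl)&(Q[:,2]<zh)]
    (c,s,a)=cv2.minAreaRect(Q[:,:2].astype(np.float32))
    w,V=np.linalg.eigh(np.cov(Q[:,:2].T));m=Q.mean(0)
    print(name,len(Q),"mean",m.round(4),"rect",np.round(c,4),np.round(s,3),round(a,1),"maj axis deg",np.degrees(np.arctan2(V[1,1],V[0,1])).round(1),"z",Q[:,2].min().round(3),Q[:,2].max().round(3))
reg((275,355,180,260),.068,.14,"key")
reg((275,355,180,260),.045,.065,"timertop")
reg((118,150,245,275),.06,.14,"knob")
reg((120,155,163,195),.06,.14,"hub")
reg((130,145,195,245),.06,.14,"bar")
reg((85,125,170,190),.06,.14,"shaft")
reg((215,265,240,365),.008,.1,"brush")
reg((170,225,70,125),.06,.1,"tin")
reg((262,415,95,165),.03,.08,"stack")
S=np.load("scene.npy");Q=S[160:190,195:225].reshape(-1,3);Q=Q[(Q[:,2]>.068)&(Q[:,2]<.13)]
print("scene key",len(Q),Q.mean(0),Q.min(0),Q.max(0))
cv2.imwrite("pics/key0.png",cv2.resize(im[170:270,270:370],None,fx=5,fy=5,interpolation=2))
E
```

```text
key 322 mean [ 0.5261 -0.2577  0.0958] rect [ 0.5273 -0.2591] [0.06  0.011] 5.4 maj axis deg -173.9 z 0.073 0.105
timertop 2373 mean [ 0.5247 -0.2572  0.0547] rect [ 0.526  -0.2596] [0.093 0.091] 14.9 maj axis deg 77.9 z 0.045 0.062
knob 473 mean [0.4663 0.035  0.1099] rect [0.4687 0.037 ] [0.039 0.028] 0.3 maj axis deg -177.9 z 0.09 0.118
hub 576 mean [0.5917 0.0363 0.1105] rect [0.591  0.0433] [0.043 0.043] 88.4 maj axis deg 90.3 z 0.084 0.121
bar 387 mean [0.5284 0.0354 0.1045] rect [0.529  0.0365] [0.012 0.079] 89.5 maj axis deg 179.2 z 0.098 0.109
shaft 479 mean [0.5944 0.0908 0.1042] rect [0.5945 0.0957] [0.081 0.035] 77.7 maj axis deg 85.3 z 0.061 0.111
brush 2012 mean [ 0.4057 -0.1251  0.0182] rect [ 0.3921 -0.1269] [0.199 0.042] 8.4 maj axis deg -170.3 z 0.009 0.024
tin 1127 mean [ 0.7564 -0.0537  0.0732] rect [ 0.758  -0.0533] [0.065 0.066] 63.4 maj axis deg -167.3 z 0.06 0.079
stack 5399 mean [ 0.6897 -0.3105  0.0414] rect [ 0.6866 -0.3157] [0.264 0.091] 78.1 maj axis deg 81.0 z 0.03 0.046
scene key 176 [ 0.5350683  -0.25542372  0.09105813] [ 0.4998079  -0.26425957  0.07141862] [ 0.55982983 -0.25002373  0.10233937]
```

View pics/key0.png

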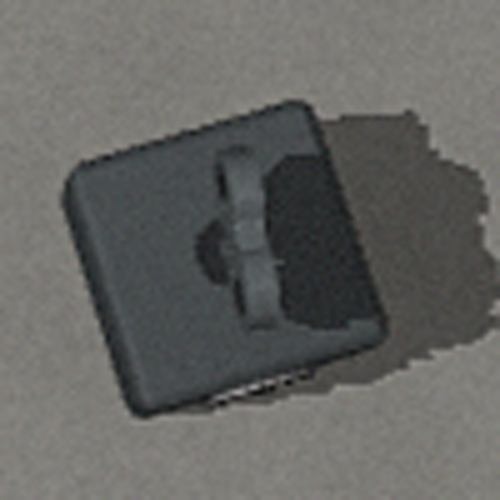

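send_rows --commands '[{"dx": 0.018, "dy": -0.043, "yaw": 0.019, "jaw": -1}, {"dx": 0.018, "dy": -0.043, "yaw": 0.019, "jaw": -1}, {"dx": 0.018, "dy": -0.043, "yaw": 0.019, "jaw": -1}, {"dx": 0.018, "dy": -0.043, "yaw": 0.019, "jaw": -1}, {"dx": 0.018, "dy": -0.043, "yaw": 0.019, "jaw": -1}]' --force 40

```text
schema error: expected keys jaw, dx, dy, dz, yaw
```

send_rows --commands '[{"dx": 0.018, "dy": -0.043, "yaw": 0.019, "jaw": -1}, {"dx": 0.018, "dy": -0.043, "yaw": 0.019, "jaw": -1}, {"dx": 0.018, "dy": -0.043, "yaw": 0.019, "jaw": -1}, {"dx": 0.018, "dy": -0.043, "yaw": 0.019, "jaw": -1}, {"dx": 0.018, "dy": -0.043, "yaw": 0.019, "jaw": -1}]'

```text
schema error: expected keys jaw, dx, dy, dz, yaw
```

send_rows --commands '[{"dx": 0.018, "dy": -0.043, "yaw": 0.019, "jaw": -1}, {"dx": 0.018, "dy": -0.043, "yaw": 0.019, "jaw": -1}, {"dx": 0.018, "dy": -0.043, "yaw": 0.019, "jaw": -1}, {"dx": 0.018, "dy": -0.043, "yaw": 0.019, "jaw": -1}, {"dx": 0.018, "dy": -0.043, "yaw": 0.019, "jaw": -1}]'

```text
schema error: expected keys jaw, dx, dy, dz, yaw
```

send_rows --commands '[{"dx": 0.018, "dy": -0.043, "yaw": 0.019, "jaw": -1}, {"dx": 0.018, "dy": -0.043, "yaw": 0.019, "jaw": -1}, {"dx": 0.018, "dy": -0.043, "yaw": 0.019, "jaw": -1}, {"dx": 0.018, "dy": -0.043, "yaw": 0.019, "jaw": -1}, {"dx": 0, "dy": 0, "yaw": 0, "jaw": -1}]'

```text
schema error: expected keys jaw, dx, dy, dz, yaw
```

All five keys are needed in every row.

send_rows --commands '[{"dx": 0.018, "dy": -0.043, "dz": 0, "yaw": 0.019, "jaw": -1}, {"dx": 0.018, "dy": -0.043, "dz": 0, "yaw": 0.019, "jaw": -1}, {"dx": 0.018, "dy": -0.043, "dz": 0, "yaw": 0.019, "jaw": -1}, {"dx": 0.018, "dy": -0.043, "dz": 0, "yaw": 0.019, "jaw": -1}, {"dx": 0.018, "dy": -0.043, "dz": 0, "yaw": 0.019, "jaw": -1}]' --force 40

```text
clock: 0.6
tool_pos: [0.2609, 0.3843, 0.2224]
orientation: [0.141, 1.566, -0.142]
ft_force: [1.1, 0.1, -0.3]
opening: 0.0879
```

send_rows --commands '[{"dx": 0.018, "dy": -0.043, "dz": 0, "yaw": 0.019, "jaw": -1}, {"dx": 0.018, "dy": -0.043, "dz": 0, "yaw": 0.019, "jaw": -1}, {"dx": 0.018, "dy": -0.043, "dz": 0, "yaw": 0.019, "jaw": -1}, {"dx": 0.018, "dy": -0.043, "dz": 0, "yaw": 0.019, "jaw": -1}, {"dx": 0.018, "dy": -0.043, "dz": 0, "yaw": 0.019, "jaw": -1}]'

```text
clock: 1.1
tool_pos: [0.3509, 0.1694, 0.2227]
orientation: [0.067, 1.57, -0.067]
ft_force: [0.9, -0.4, 0.2]
opening: 0.0877
```

send_rows --commands '[{"dx": 0.018, "dy": -0.043, "dz": 0, "yaw": 0.019, "jaw": -1}, {"dx": 0.018, "dy": -0.043, "dz": 0, "yaw": 0.019, "jaw": -1}, {"dx": 0.018, "dy": -0.043, "dz": 0, "yaw": 0.019, "jaw": -1}, {"dx": 0.018, "dy": -0.043, "dz": 0, "yaw": 0.019, "jaw": -1}, {"dx": 0.018, "dy": -0.043, "dz": 0, "yaw": 0.019, "jaw": -1}]'

```text
clock: 1.6
tool_pos: [0.441, -0.0458, 0.2227]
orientation: [-0.007, 1.571, 0.007]
ft_force: [0.5, 0.4, -0.0]
opening: 0.0881
```

send_rows --commands '[{"dx": 0.018, "dy": -0.043, "dz": 0, "yaw": 0.019, "jaw": -1}, {"dx": 0.018, "dy": -0.043, "dz": 0, "yaw": 0.019, "jaw": -1}, {"dx": 0.018, "dy": -0.043, "dz": 0, "yaw": 0.019, "jaw": -1}, {"dx": 0.018, "dy": -0.043, "dz": 0, "yaw": 0.019, "jaw": -1}, {"dx": 0.018, "dy": -0.043, "dz": 0, "yaw": 0.019, "jaw": -1}]'

```text
clock: 2.1
tool_pos: [0.5309, -0.2607, 0.2223]
orientation: [-0.081, 1.57, 0.082]
ft_force: [0.9, 0.9, 0.1]
opening: 0.0877
```

send_rows --commands '[{"dx": 0, "dy": 0, "dz": 0, "yaw": 0, "jaw": -1}, {"dx": 0, "dy": 0, "dz": 0, "yaw": 0, "jaw": -1}, {"dx": 0, "dy": 0, "dz": 0, "yaw": 0, "jaw": -1}, {"dx": 0, "dy": 0, "dz": 0, "yaw": 0, "jaw": -1}, {"dx": 0, "dy": 0, "dz": 0, "yaw": 0, "jaw": -1}]'

```text
clock: 2.6
tool_pos: [0.5306, -0.2577, 0.2229]
orientation: [-0.082, 1.569, 0.082]
ft_force: [-0.5, 0.2, -0.2]
opening: 0.0877
```

```bash
python3 - <<'E'
from h import *
im,P=cloud("scene");s=bot.observe();print(s["clock"],s["tool_pos"],s["orientation"],s["joints"])
im2,P2=cloud("top")
cv2.imwrite("pics/s1.png",np.hstack([im[100:300,100:400],im2[120:320,200:500]]))
E
```

```text
2.65 [ 0.53068718 -0.25787724  0.22292668] [-0.08202958  1.56912228  0.08193793] [-4.72503730e-01  3.71819293e-01  1.70922794e+00  1.02743390e-05
  1.06041350e+00 -2.14770028e+00]
```

View pics/s1.png

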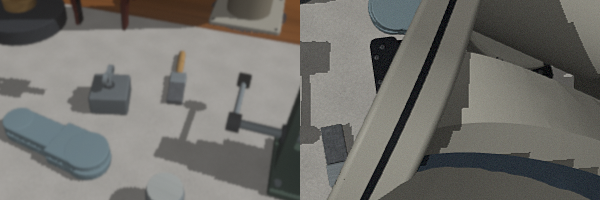

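The scene half of the picture shows the fingertips above the timer, around (75–125, 10–20), lined up over the key at (110,72). The arm hides the key in the top view. I'll lower onto the key and close.

send_rows --commands '[{"dx": -0.003, "dy": 0, "dz": -0.03, "yaw": 0, "jaw": -1}, {"dx": 0, "dy": 0, "dz": -0.03, "yaw": 0, "jaw": -1}, {"dx": 0, "dy": 0, "dz": -0.03, "yaw": 0, "jaw": -1}, {"dx": 0, "dy": 0, "dz": -0.03, "yaw": 0, "jaw": -1}, {"dx": 0, "dy": 0, "dz": -0.03, "yaw": 0, "jaw": -1}]' --force 25

```text
clock: 3.2
tool_pos: [0.5279, -0.2585, 0.0719]
orientation: [-0.082, 1.569, 0.081]
ft_force: [0.4, 0.4, 0.2]
opening: 0.0879
```

send_rows --commands '[{"dx": 0, "dy": 0, "dz": 0, "yaw": 0, "jaw": -1}, {"dx": 0, "dy": 0, "dz": 0, "yaw": 0, "jaw": 1}, {"dx": 0, "dy": 0, "dz": 0, "yaw": 0, "jaw": 1}, {"dx": 0, "dy": 0, "dz": 0, "yaw": 0, "jaw": 1}, {"dx": 0, "dy": 0, "dz": 0, "yaw": 0, "jaw": 1}]'

```text
clock: 3.7
tool_pos: [0.5285, -0.2592, 0.0741]
orientation: [-0.082, 1.567, 0.08]
ft_force: [-0.0, -0.1, -0.3]
opening: 0.0594
```

send_rows --commands '[{"dx": 0, "dy": 0, "dz": 0, "yaw": 0, "jaw": 1}, {"dx": 0, "dy": 0, "dz": 0, "yaw": 0, "jaw": 1}, {"dx": 0, "dy": 0, "dz": 0, "yaw": 0, "jaw": 1}, {"dx": 0, "dy": 0, "dz": 0, "yaw": 0, "jaw": 1}, {"dx": 0, "dy": 0, "dz": 0, "yaw": 0, "jaw": 1}]'

```text
clock: 4.2
tool_pos: [0.5277, -0.2588, 0.0726]
orientation: [-0.081, 1.569, 0.081]
ft_force: [-0.3, 1.1, -1.1]
opening: 0.019
```

```bash
python3 -c "
from rig import bot
s=bot.observe();print(s)"
```

```text
{'clock': 4.2, 'joints': array([-4.76190910e-01,  5.75494821e-01,  1.79787935e+00, -2.23274591e-05,
        7.68426734e-01, -2.15014943e+00]), 'qvel': array([ 0.00116707,  0.00147111, -0.00105232, -0.00036907,  0.00085596,
       -0.00016606]), 'tau': array([-8.65082768e-06, -5.54477155e+01, -1.95444810e+01, -3.65325599e-02,
        5.42180298e-02,  1.21548128e-04]), 'tool_pos': array([ 0.52768414, -0.25878413,  0.07258664]), 'orientation': array([-0.08095973,  1.56946478,  0.08110347]), 'ft_force': array([-0.2591542 ,  1.10567616, -1.05845458]), 'wrist_torque': array([ 0.01395124, -0.00447937,  0.02736312]), 'opening': 0.018967023555786385}
```

send_rows --commands '[{"dx": 0, "dy": 0, "dz": 0, "yaw": 0, "jaw": 1}, {"dx": 0, "dy": 0, "dz": 0, "yaw": 0, "jaw": 1}, {"dx": 0, "dy": 0, "dz": 0, "yaw": 0, "jaw": 1}, {"dx": 0, "dy": 0, "dz": 0, "yaw": 0, "jaw": 1}, {"dx": 0, "dy": 0, "dz": 0, "yaw": -0.05, "jaw": 1}]'

```text
clock: 4.7
tool_pos: [0.5277, -0.2584, 0.0726]
orientation: [-0.041, 1.571, 0.042]
ft_force: [0.6, 3.9, -0.0]
opening: 0.0099
```

send_rows --commands '[{"dx": 0, "dy": 0, "dz": 0, "yaw": -0.08, "jaw": 1}, {"dx": 0, "dy": 0, "dz": 0, "yaw": -0.08, "jaw": 1}, {"dx": 0, "dy": 0, "dz": 0, "yaw": -0.08, "jaw": 1}, {"dx": 0, "dy": 0, "dz": 0, "yaw": -0.08, "jaw": 1}, {"dx": 0, "dy": 0, "dz": 0, "yaw": -0.08, "jaw": 1}]'

```text
clock: 5.2
tool_pos: [0.5277, -0.2582, 0.0726]
orientation: [0.275, 1.554, -0.274]
ft_force: [0.6, 5.0, 0.7]
opening: 0.0096
```

```bash
python3 -c "
from rig import bot
s=bot.observe();print(s['joints'],s['ft_force'],s['wrist_torque'],s['opening'])"
```

```text
[-4.75575484e-01  5.75394849e-01  1.79816615e+00  7.40263154e-04
  7.68797573e-01 -1.69712074e+00] [0.60759978 4.99869267 0.73343175] [ 0.90672726 -0.11925402  0.15666215] 0.009593006423953672
```

The grip holds at 9.6 mm and the moment is about 0.15 N m, as stated for winding. I'll keep turning.

send_rows --commands '[{"dx": 0, "dy": 0.001, "dz": 0, "yaw": -0.1, "jaw": 1}, {"dx": 0, "dy": 0, "dz": 0, "yaw": -0.1, "jaw": 1}, {"dx": 0, "dy": 0, "dz": 0, "yaw": -0.1, "jaw": 1}, {"dx": 0, "dy": 0, "dz": 0, "yaw": -0.1, "jaw": 1}, {"dx": 0, "dy": 0, "dz": 0, "yaw": -0.1, "jaw": 1}]'

```text
clock: 5.7
tool_pos: [0.5279, -0.258, 0.0726]
orientation: [0.664, 1.467, -0.664]
ft_force: [0.8, 1.9, -0.5]
opening: 0.0098
```

send_rows --commands '[{"dx": 0, "dy": 0, "dz": 0, "yaw": -0.1, "jaw": 1}, {"dx": 0, "dy": 0, "dz": 0, "yaw": -0.1, "jaw": 1}, {"dx": 0, "dy": 0, "dz": 0, "yaw": -0.1, "jaw": 1}, {"dx": 0, "dy": 0, "dz": 0, "yaw": -0.1, "jaw": 1}, {"dx": 0, "dy": 0, "dz": 0, "yaw": -0.1, "jaw": 1}]'

```text
clock: 6.2
tool_pos: [0.5281, -0.2579, 0.0726]
orientation: [1.045, 1.305, -1.045]
ft_force: [1.2, 1.8, -0.7]
opening: 0.0101
```

send_rows --commands '[{"dx": 0, "dy": 0, "dz": 0, "yaw": -0.1, "jaw": 1}, {"dx": 0, "dy": 0, "dz": 0, "yaw": -0.1, "jaw": 1}, {"dx": 0, "dy": 0, "dz": 0, "yaw": -0.1, "jaw": 1}, {"dx": 0, "dy": 0, "dz": 0, "yaw": -0.1, "jaw": 1}, {"dx": 0, "dy": 0, "dz": 0, "yaw": 0, "jaw": 1}]'

```text
clock: 6.7
tool_pos: [0.5283, -0.2579, 0.0726]
orientation: [1.338, 1.12, -1.338]
ft_force: [2.9, 1.5, -1.6]
opening: 0.0096
```

```bash
python3 -c "
from rig import bot
s=bot.observe();print(s['joints'],s['ft_force'],s['wrist_torque'],s['opening'])"
```

```text
[-4.74422669e-01  5.75192980e-01  1.79838055e+00  2.17826582e-04
  7.67065188e-01 -2.97825735e-01] [ 2.90129887  1.47883824 -1.626079  ] [ 0.27322096 -0.41042978 -0.04276578] 0.009646874398778376
```

send_rows --commands '[{"dx": 0, "dy": 0, "dz": 0, "yaw": -0.04, "jaw": 1}, {"dx": 0, "dy": 0, "dz": 0, "yaw": -0.04, "jaw": 1}, {"dx": 0, "dy": 0, "dz": 0, "yaw": -0.04, "jaw": 1}, {"dx": 0, "dy": 0, "dz": 0, "yaw": -0.04, "jaw": 1}, {"dx": 0, "dy": 0, "dz": 0, "yaw": -0.04, "jaw": 1}]'

```text
clock: 7.2
tool_pos: [0.5283, -0.2579, 0.0726]
orientation: [1.48, 1.007, -1.479]
ft_force: [3.0, 2.4, -2.3]
opening: 0.01
```

```bash
python3 -c "
from rig import bot
s=bot.observe();print(s['joints'],s['ft_force'],s['wrist_torque'],s['opening'])"
```

```text
[-4.74430455e-01  5.75223471e-01  1.79835638e+00  1.23138771e-04
  7.66881202e-01 -1.00278567e-01] [ 3.01772911  2.41757316 -2.25209956] [ 0.30402157 -0.44904846  0.15619273] 0.009950214219246491
```

send_rows --commands '[{"dx": 0, "dy": 0, "dz": 0, "yaw": -0.03, "jaw": 1}, {"dx": 0, "dy": 0, "dz": 0, "yaw": -0.03, "jaw": 1}, {"dx": 0, "dy": 0, "dz": 0, "yaw": -0.03, "jaw": 1}, {"dx": 0, "dy": 0, "dz": 0, "yaw": -0.03, "jaw": 1}, {"dx": 0, "dy": 0, "dz": 0, "yaw": -0.03, "jaw": 1}]'

```text
clock: 7.7
tool_pos: [0.5284, -0.2579, 0.0726]
orientation: [1.586, 0.911, -1.585]
ft_force: [5.5, 2.5, -5.1]
opening: 0.0096
```

```bash
python3 -c "
from rig import bot
s=bot.observe();print(s['joints'],s['ft_force'],s['wrist_torque'],s['opening'])"
```

```text
[-4.74449646e-01  5.75244552e-01  1.79832165e+00  2.30288975e-04
  7.66836587e-01  5.19280039e-02] [ 5.52338858  2.47235711 -5.1384001 ] [ 0.27218616 -0.78403536  0.14980801] 0.009632645366477698
```

send_rows --commands '[{"dx": 0, "dy": 0, "dz": 0, "yaw": -0.025, "jaw": 1}, {"dx": 0, "dy": 0, "dz": 0, "yaw": -0.025, "jaw": 1}, {"dx": 0, "dy": 0, "dz": 0, "yaw": -0.025, "jaw": 1}, {"dx": 0, "dy": 0, "dz": 0, "yaw": -0.025, "jaw": 1}, {"dx": 0, "dy": 0, "dz": 0, "yaw": -0.025, "jaw": 1}]'

```text
clock: 8.2
tool_pos: [0.5284, -0.258, 0.0726]
orientation: [1.67, 0.827, -1.669]
ft_force: [4.5, 1.6, -4.2]
opening: 0.0104
```

```bash
python3 -c "
from rig import bot
s=bot.observe();print(s['joints'][5],s['ft_force'],s['wrist_torque'],s['opening'])"
```

```text
0.1760944503546131 [ 4.53760695  1.58266778 -4.19608098] [ 0.25877943 -0.71629144  0.60716105] 0.010388197626929545
```

send_rows --commands '[{"dx": 0, "dy": 0, "dz": 0, "yaw": -0.025, "jaw": 1}, {"dx": 0, "dy": 0, "dz": 0, "yaw": -0.025, "jaw": 1}, {"dx": 0, "dy": 0, "dz": 0, "yaw": -0.025, "jaw": 1}, {"dx": 0, "dy": 0, "dz": 0, "yaw": -0.025, "jaw": 1}, {"dx": 0, "dy": 0, "dz": 0, "yaw": 0, "jaw": 1}]'

```text
clock: 8.7
tool_pos: [0.5283, -0.2581, 0.0727]
orientation: [1.737, 0.754, -1.736]
ft_force: [4.9, 1.6, -5.1]
opening: 0.0116
```

```bash
python3 -c "
from rig import bot
s=bot.observe();print(s['joints'][5],s['ft_force'],s['wrist_torque'],s['opening'])"
```

```text
0.2762259351650656 [ 4.89240578  1.63215282 -5.13675737] [ 0.03695909 -0.74287006  0.70854324] 0.011627520240676334
```

The moment rose from 0.15 to 0.7 N m and the jaws started to spread, so the key is at its stop after about 2.3 rad of turn. I'll release, rise and go above the knob with the jaws along y.

send_rows --commands '[{"dx": 0, "dy": 0, "dz": 0, "yaw": 0, "jaw": -0.2}, {"dx": 0, "dy": 0, "dz": 0, "yaw": 0, "jaw": -0.2}, {"dx": 0, "dy": 0, "dz": 0, "yaw": 0, "jaw": -0.2}, {"dx": 0, "dy": 0, "dz": 0, "yaw": 0, "jaw": -0.2}, {"dx": 0, "dy": 0, "dz": 0.01, "yaw": 0, "jaw": -0.2}]'

```text
clock: 9.2
tool_pos: [0.5267, -0.2574, 0.0819]
orientation: [1.736, 0.757, -1.74]
ft_force: [-0.0, -0.3, -0.1]
opening: 0.0478
```

send_rows --commands '[{"dx": 0, "dy": 0, "dz": 0.03, "yaw": 0, "jaw": -0.2}, {"dx": 0, "dy": 0, "dz": 0.03, "yaw": 0, "jaw": -0.2}, {"dx": 0, "dy": 0, "dz": 0.03, "yaw": 0, "jaw": -0.2}, {"dx": 0, "dy": 0, "dz": 0.03, "yaw": 0, "jaw": -0.2}, {"dx": 0, "dy": 0, "dz": 0.02, "yaw": 0, "jaw": -0.2}]'

```text
clock: 9.7
tool_pos: [0.5283, -0.2581, 0.2258]
orientation: [1.738, 0.752, -1.735]
ft_force: [1.3, 0.2, -0.0]
opening: 0.0524
```

send_rows --commands '[{"dx": -0.007, "dy": 0.03, "dz": 0, "yaw": -0.082, "jaw": -0.2}, {"dx": -0.007, "dy": 0.03, "dz": 0, "yaw": -0.082, "jaw": -0.2}, {"dx": -0.006, "dy": 0.03, "dz": 0, "yaw": -0.082, "jaw": -0.2}, {"dx": -0.006, "dy": 0.03, "dz": 0, "yaw": -0.082, "jaw": -0.2}, {"dx": -0.006, "dy": 0.03, "dz": 0, "yaw": -0.082, "jaw": -0.2}]'

```text
clock: 10.2
tool_pos: [0.4953, -0.1068, 0.2235]
orientation: [1.999, 0.411, -1.997]
ft_force: [0.6, -0.4, -0.3]
opening: 0.0526
```

send_rows --commands '[{"dx": -0.006, "dy": 0.03, "dz": 0, "yaw": -0.082, "jaw": -0.2}, {"dx": -0.006, "dy": 0.03, "dz": 0, "yaw": -0.082, "jaw": -0.2}, {"dx": -0.006, "dy": 0.03, "dz": 0, "yaw": -0.082, "jaw": -0.2}, {"dx": -0.006, "dy": 0.03, "dz": 0, "yaw": -0.082, "jaw": -0.2}, {"dx": -0.006, "dy": 0.024, "dz": 0, "yaw": -0.082, "jaw": -0.2}]'

```text
clock: 10.7
tool_pos: [0.4653, 0.0375, 0.2235]
orientation: [-2.221, 0.003, 2.219]
ft_force: [-0.1, 0.5, -0.4]
opening: 0.0526
```

send_rows --commands '[{"dx": 0, "dy": 0, "dz": 0, "yaw": 0, "jaw": -0.2}, {"dx": 0, "dy": 0, "dz": 0, "yaw": 0, "jaw": -0.2}, {"dx": 0, "dy": 0, "dz": 0, "yaw": 0, "jaw": -0.2}, {"dx": 0, "dy": 0, "dz": 0, "yaw": 0, "jaw": -0.2}, {"dx": 0, "dy": 0, "dz": 0, "yaw": 0, "jaw": -0.2}]'

```text
clock: 11.2
tool_pos: [0.466, 0.0354, 0.2227]
orientation: [-2.221, 0.001, 2.221]
ft_force: [-0.1, -0.0, -0.1]
opening: 0.053
```

```bash
python3 - <<'E'
from h import *
im,S=cloud("scene");s=bot.observe();print(s["clock"],s["tool_pos"],s["orientation"],s["joints"],s["opening"])
im2,P=cloud("top")
for Q,n,(u0,u1,v0,v1) in((P,"top",(275,355,180,260)),(S,"scene",(195,225,160,190))):
    Q=Q[v0:v1,u0:u1].reshape(-1,3);Q=Q[(Q[:,2]>.068)&(Q[:,2]<.13)]
    print(n,len(Q))
    if len(Q)>30:
        print(Q.mean(0),cv2.minAreaRect(Q[:,:2].astype(np.float32)))
cv2.imwrite("pics/s2.png",np.hstack([cv2.resize(im[60:260,150:400],None,fx=1.6,fy=1.6),cv2.resize(im2[120:320,100:350],None,fx=1.6,fy=1.6)]))
E
```

```text
11.25 [0.46589573 0.03555082 0.22265349] [-2.22086320e+00  1.15704725e-03  2.22107805e+00] [ 5.07178925e-02  1.89926121e-01  1.96781619e+00 -5.43518729e-05
  9.83949525e-01  1.62253597e+00] 0.052418688424195066
top 332
[ 0.52611269 -0.25790471  0.09561993] ((0.5272754430770874, -0.2586371898651123), (0.05912261828780174, 0.010722308419644833), 57.23286819458008)
scene 200
[ 0.53451852 -0.25525776  0.08996023] ((0.5306839942932129, -0.25738486647605896), (0.05713522434234619, 0.01152063813060522), 56.937740325927734)
```

View pics/s2.png

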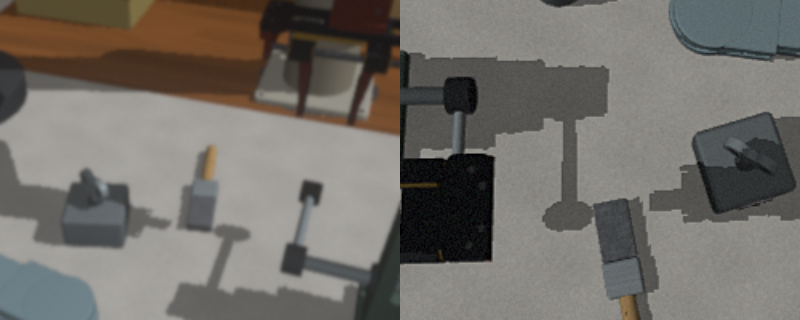

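Wing at 57° in both views, against 6° before: 129° (2.25 rad) clockwise, which fits a start near 0.15 rad and the felt stop. The picture shows the wing turned and the knob under the gripper, and nothing has been disturbed. I'll grip the knob's flat ends shallowly so the wide body (178 mm along y) clears the frame.

send_rows --commands '[{"dx": 0, "dy": -0.0005, "dz": -0.03, "yaw": 0, "jaw": -0.2}, {"dx": 0, "dy": 0, "dz": -0.03, "yaw": 0, "jaw": -0.2}, {"dx": 0, "dy": 0, "dz": -0.03, "yaw": 0, "jaw": -0.2}, {"dx": 0, "dy": 0, "dz": -0.029, "yaw": 0, "jaw": -0.2}, {"dx": 0, "dy": 0, "dz": -0.01, "yaw": 0, "jaw": -0.2}]' --force 40

```text
clock: 11.8
tool_pos: [0.4641, 0.0354, 0.0914]
orientation: [-2.217, 0.001, 2.226]
ft_force: [-1.5, -0.1, -0.4]
opening: 0.0531
```

send_rows --commands '[{"dx": 0, "dy": 0, "dz": 0, "yaw": 0, "jaw": 1}, {"dx": 0, "dy": 0, "dz": 0, "yaw": 0, "jaw": 1}, {"dx": 0, "dy": 0, "dz": 0, "yaw": 0, "jaw": 1}, {"dx": 0, "dy": 0, "dz": 0, "yaw": 0, "jaw": 1}, {"dx": 0, "dy": 0, "dz": 0, "yaw": 0, "jaw": 1}]'

```text
clock: 12.3
tool_pos: [0.4668, 0.0383, 0.095]
orientation: [-2.221, -0.001, 2.215]
ft_force: [0.2, 19.5, -1.5]
opening: 0.0277
```

send_rows --commands '[{"dx": 0, "dy": 0, "dz": 0, "yaw": 0, "jaw": 1}, {"dx": 0, "dy": 0, "dz": 0, "yaw": 0, "jaw": 1}, {"dx": 0, "dy": 0, "dz": 0, "yaw": 0, "jaw": 1}, {"dx": 0, "dy": 0, "dz": 0, "yaw": 0, "jaw": 1}, {"dx": 0, "dy": 0, "dz": 0, "yaw": 0, "jaw": 1}]'

```text
clock: 12.8
tool_pos: [0.4668, 0.0383, 0.095]
orientation: [-2.221, -0.001, 2.215]
ft_force: [-0.5, 18.9, -1.8]
opening: 0.0278
```

```bash
python3 - <<'E'
from h import *
im,S=cloud("scene");s=bot.observe();print(s["clock"],s["tool_pos"],s["ft_force"],s["wrist_torque"],s["opening"])
cv2.imwrite("pics/s3.png",cv2.resize(im[60:280,250:450],None,fx=2.5,fy=2.5))
E
```

```text
12.85 [0.46678357 0.03827318 0.09497176] [-0.64694226 19.53953989 -1.77593314] [ 3.16018612  0.21579515 -0.36821308] 0.02781681058294771
```

View pics/s3.png

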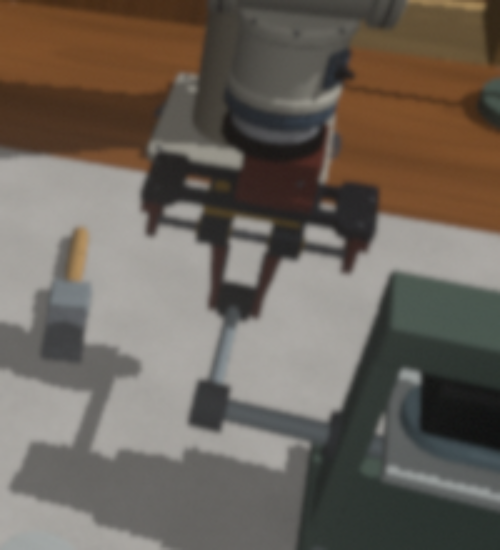

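The picture shows both fingers on the knob's flat ends, near (238,295), with the opening at 27.8 mm as expected. The y force is 19.5 N because the knob sits a few mm further towards +y, so I'll ease that and start the arc.

send_rows --commands '[{"dx": 0.0007, "dy": 0.002, "dz": 0.0136, "yaw": 0, "jaw": 1}, {"dx": 0.0021, "dy": 0, "dz": 0.0134, "yaw": 0, "jaw": 1}, {"dx": 0.0035, "dy": 0, "dz": 0.0131, "yaw": 0, "jaw": 1}, {"dx": 0, "dy": 0, "dz": 0, "yaw": 0, "jaw": 1}, {"dx": 0, "dy": 0, "dz": 0, "yaw": 0, "jaw": 1}]'

```text
clock: 13.35
tool_pos: [0.4734, 0.0383, 0.1348]
orientation: [-2.225, -0.0, 2.216]
ft_force: [3.1, 5.3, -1.3]
opening: 0.0279
```

```bash
python3 -c "
from rig import bot
s=bot.observe();print(s['tool_pos'],s['ft_force'],s['wrist_torque'],s['opening'])"
```

```text
[0.47339394 0.0382555  0.1347641 ] [ 3.1111382   5.25977411 -1.31136547] [ 0.60230762 -0.51182059 -0.39509744] 0.027858084694923735
```

send_rows --commands '[{"dx": 0.0049, "dy": 0, "dz": 0.0127, "yaw": 0, "jaw": 1}, {"dx": 0.0062, "dy": 0, "dz": 0.0121, "yaw": 0, "jaw": 1}, {"dx": 0.0074, "dy": 0, "dz": 0.0114, "yaw": 0, "jaw": 1}, {"dx": 0.0086, "dy": 0, "dz": 0.0106, "yaw": 0, "jaw": 1}, {"dx": 0, "dy": 0, "dz": 0, "yaw": 0, "jaw": 1}]'

```text
clock: 13.85
tool_pos: [0.4993, 0.0379, 0.1808]
orientation: [-2.221, 0.0, 2.221]
ft_force: [0.8, 3.2, -7.1]
opening: 0.0279
```

send_rows --commands '[{"dx": 0.0096, "dy": 0, "dz": 0.0096, "yaw": 0, "jaw": 1}, {"dx": 0.0106, "dy": 0, "dz": 0.0086, "yaw": 0, "jaw": 1}, {"dx": 0.0114, "dy": 0, "dz": 0.0074, "yaw": 0, "jaw": 1}, {"dx": 0.0121, "dy": 0, "dz": 0.0062, "yaw": 0, "jaw": 1}, {"dx": 0, "dy": 0, "dz": 0, "yaw": 0, "jaw": 1}]'

```text
clock: 14.35
tool_pos: [0.5433, 0.0374, 0.2125]
orientation: [2.22, -0.001, -2.223]
ft_force: [-2.7, 1.2, -6.1]
opening: 0.028
```

```bash
python3 -c "
from rig import bot
s=bot.observe();print(s['tool_pos'],s['ft_force'],s['wrist_torque'],s['opening'])"
```

```text
[0.54329726 0.03735177 0.21251178] [-2.69008734  1.21441505 -6.11725143] [ 0.01676432  0.78511303 -0.2447481 ] 0.02795623493755238
```

send_rows --commands '[{"dx": 0.0127, "dy": 0, "dz": 0.0049, "yaw": 0, "jaw": 1}, {"dx": 0.0131, "dy": 0, "dz": 0.0035, "yaw": 0, "jaw": 1}, {"dx": 0.0134, "dy": 0, "dz": 0.0021, "yaw": 0, "jaw": 1}, {"dx": 0.0136, "dy": 0, "dz": 0.0007, "yaw": 0, "jaw": 1}, {"dx": 0, "dy": 0, "dz": 0, "yaw": 0, "jaw": 1}]'

```text
clock: 14.85
tool_pos: [0.5953, 0.0367, 0.2238]
orientation: [2.218, -0.001, -2.223]
ft_force: [-6.3, -2.4, 0.6]
opening: 0.0273
```

send_rows --commands '[{"dx": 0, "dy": 0, "dz": 0, "yaw": 0, "jaw": 1}, {"dx": 0, "dy": 0, "dz": 0, "yaw": 0, "jaw": 1}, {"dx": 0, "dy": 0, "dz": 0, "yaw": 0, "jaw": 1}, {"dx": 0, "dy": 0, "dz": 0, "yaw": 0, "jaw": 1}, {"dx": 0, "dy": 0, "dz": 0, "yaw": 0, "jaw": 1}]'

```text
clock: 15.35
tool_pos: [0.5942, 0.0367, 0.2238]
orientation: [2.218, -0.001, -2.223]
ft_force: [-6.1, -2.5, -2.4]
opening: 0.0277
```

```bash
python3 - <<'E'
from h import *
im,S=cloud("scene");im2,P=cloud("top");s=bot.observe();print(s["clock"],s["tool_pos"],s["ft_force"],s["wrist_torque"],s["opening"],abs(s["qvel"]).max())
# knob/bar/hub points from scene depth
Q=S[100:260,290:400].reshape(-1,3);m=(abs(Q[:,1]-.038)<.025)&(abs(Q[:,0]-.595)<.06)
for lo in np.arange(.08,.26,.01):
    q=Q[m&(Q[:,2]>lo)&(Q[:,2]<lo+.01)]
    if len(q)>3: print(lo.round(2),len(q),np.median(q,0).round(4),q.max(0).round(3))
Q=P[180:260,275:355].reshape(-1,3);Q=Q[(Q[:,2]>.068)&(Q[:,2]<.13)]
if len(Q)>30: print("key top",cv2.minAreaRect(Q[:,:2].astype(np.float32)))
cv2.imwrite("pics/s4.png",np.hstack([cv2.resize(im[60:260,150:400],None,fx=1.6,fy=1.6),cv2.resize(im2[20:320,60:435],None,fx=1.066,fy=1.0667)]))
E
```

```text
15.45 [0.59423882 0.03672267 0.22380704] [-4.97794606 -2.82809029 -1.82574718] [-0.48346967  1.20386607 -0.0333325 ] 0.027813127527711406 0.001748723287029797
0.09 56 [0.6142 0.0408 0.0969] [0.616 0.063 0.1  ]
0.1 124 [0.6114 0.0467 0.1059] [0.616 0.063 0.11 ]
0.11 141 [0.6041 0.0371 0.1155] [0.612 0.049 0.119]
0.12 28 [0.5983 0.0365 0.1256] [0.601 0.042 0.13 ]
0.13 26 [0.5964 0.0363 0.1346] [0.598 0.042 0.14 ]
0.14 31 [0.5952 0.0367 0.1449] [0.598 0.042 0.15 ]
0.15 30 [0.5934 0.0371 0.1548] [0.596 0.042 0.16 ]
0.16 30 [0.5924 0.0365 0.1656] [0.595 0.042 0.17 ]
0.17 31 [0.5911 0.0365 0.175 ] [0.593 0.043 0.18 ]
0.18 33 [0.5892 0.037  0.1853] [0.592 0.043 0.19 ]
0.19 34 [0.588  0.0369 0.1953] [0.591 0.042 0.2  ]
0.2 33 [0.5869 0.0367 0.2044] [0.588 0.043 0.21 ]
0.21 20 [0.5878 0.0363 0.2145] [0.593 0.048 0.22 ]
0.22 108 [0.5943 0.0376 0.2261] [0.608 0.059 0.23 ]
0.23 170 [0.593  0.0371 0.2356] [0.609 0.059 0.24 ]
0.24 166 [0.5858 0.0365 0.2427] [0.608 0.059 0.25 ]
0.25 62 [0.6062 0.0367 0.2548] [0.608 0.06  0.26 ]
key top ((0.527414858341217, -0.2586890161037445), (0.05900388956069946, 0.010854105465114117), 57.992889404296875)
```

View pics/s4.png

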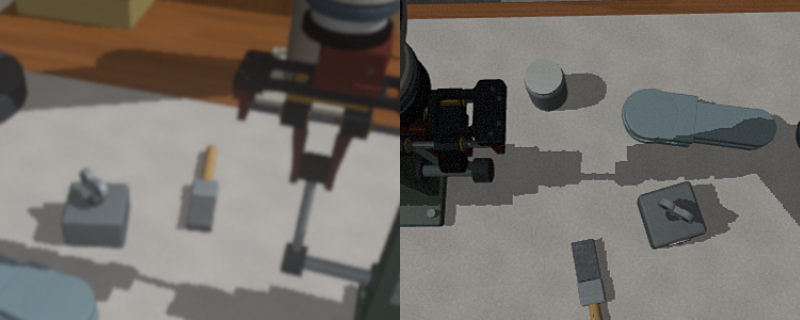

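The view shows the lever nearly upright, with the fingers on the knob, and the bystanders and the key (58°) unchanged. The bar's depth profile leans a little, so I'll check it against the starting view, where the bar is known to be level.

```bash
python3 - <<'E'
from h import *
from scipy.optimize import least_squares
S0=np.load("scene.npy")
def circ(q,r=.016):
    return least_squares(lambda c:np.hypot(q[:,0]-c[0],q[:,1]-c[1])-r,q.mean(0)-[.01,.01],loss="soft_l1",f_scale=.001).x
def show(S,box,knob):
    Q=S[100:260,290:400].reshape(-1,3);c=Q[abs(Q[:,1]-.0365)<.004]
    b=c[(c[:,0]>box[0])&(c[:,0]<box[1])&(c[:,2]>box[2])&(c[:,2]<box[3])]
    d=b[:,[0,2]]-b[:,[0,2]].mean(0);v=np.linalg.svd(d,full_matrices=False)[2][0];print("bar dir",v,len(b),b.mean(0),"resid",np.std(d@[-v[1],v[0]]))
    k=Q[abs(Q[:,1]-.0365)<.009];k=k[(k[:,0]>knob[0])&(k[:,0]<knob[1])&(k[:,2]>knob[2])&(k[:,2]<knob[3])][:,[0,2]]
    print("knob",len(k),k.min(0),k.max(0),"circle",circ(k))
print("start");show(S0,(.495,.565,.09,.12),(.43,.488,.08,.13))
im,S=cloud("scene")
print("now");show(S,(.57,.62,.13,.20),(.57,.62,.218,.26))
Q=S[100:260,290:400].reshape(-1,3)
h=Q[(abs(Q[:,1]-.0365)<.009)&(Q[:,2]>.08)&(Q[:,2]<.118)&(Q[:,0]>.57)]
h0=S0[100:260,290:400].reshape(-1,3);h0=h0[(abs(h0[:,1]-.0365)<.009)&(h0[:,2]>.08)&(h0[:,2]<.125)&(h0[:,0]>.58)]
print("hub r?",h.min(0),h.max(0),h0.min(0),h0.max(0))
for n in (h,h0): print(np.percentile(n,[5,50,95],axis=0).round(4).tolist())
E
```

```text
start
bar dir [0.99997342 0.00729126] 89 [0.53085324 0.03648591 0.10395429] resid 0.0012424951490613034
knob 110 [0.4551271  0.08615976] [0.48750191 0.11525107] circle [0.46661344 0.09790928]
now
bar dir [-0.13980545  0.99017899] 144 [0.59264841 0.03652778 0.16544985] resid 0.0010159888258678008
knob 197 [0.57060484 0.21890134] [0.59600156 0.24425574] circle [0.57838326 0.22725848]
hub r? [0.58425291 0.02751468 0.08607904] [0.61639719 0.04545963 0.11793355] [0.58580933 0.0275638  0.08596174] [0.61666377 0.04545211 0.12107311]
[[0.5951, 0.0282, 0.0921], [0.6106, 0.0366, 0.1107], [0.6153, 0.0447, 0.1175]]
[[0.5908, 0.0285, 0.0927], [0.6089, 0.0366, 0.1121], [0.6154, 0.0446, 0.1183]]
```

The knob has slid about 15 mm in the pads: its centre is at x=0.578 while the TCP is at 0.594. The lever is therefore at about 1.43 rad, with the shaft at x≈0.597. I'll grip harder, move on slowly and measure again.

send_rows --commands '[{"dx": 0, "dy": 0, "dz": 0, "yaw": 0, "jaw": 1}, {"dx": 0, "dy": 0, "dz": 0, "yaw": 0, "jaw": 1}, {"dx": 0.004, "dy": 0, "dz": 0.0005, "yaw": 0, "jaw": 1}, {"dx": 0.004, "dy": 0, "dz": 0.0005, "yaw": 0, "jaw": 1}, {"dx": 0, "dy": 0, "dz": 0, "yaw": 0, "jaw": 1}]' --force 60

```text
clock: 16.0
tool_pos: [0.601, 0.0366, 0.224]
orientation: [2.213, -0.002, -2.227]
ft_force: [-8.4, -2.6, -2.1]
opening: 0.0273
```

```bash
cat > m.py <<'E'
from h import *
from scipy.optimize import least_squares
im,S=cloud("scene");s=bot.observe()
Q=S[60:260,290:400].reshape(-1,3);c=Q[abs(Q[:,1]-.0365)<.004]
b=c[(c[:,0]>.55)&(c[:,0]<.64)&(c[:,2]>.13)&(c[:,2]<.20)][:,[0,2]]
v=np.linalg.svd(b-b.mean(0),full_matrices=False)[2][0];v*=np.sign(v[1])
k=Q[abs(Q[:,1]-.0365)<.009];k=k[(k[:,0]>.55)&(k[:,0]<.64)&(k[:,2]>.218)&(k[:,2]<.26)][:,[0,2]]
C=least_squares(lambda c:np.hypot(*(k-c).T)-.016,k.mean(0)-.01,loss="soft_l1",f_scale=.001).x
print("bar angle",np.arctan2(v[1],-v[0]).round(3),"knob",C.round(4),"from knob",np.arccos((C[0]-.5966)/-.13).round(3))
print(s["clock"],s["tool_pos"].round(4),s["ft_force"].round(1),s["wrist_torque"].round(2),s["opening"])
E
python3 m.py
```

```text
bar angle 1.486 knob [0.5849 0.2279] from knob 1.481
16.05 [0.6009 0.0367 0.224 ] [-7.4 -3.1 -3.2] [-0.41  2.02  0.13] 0.02724463926982461
```

send_rows --commands '[{"dx": 0.004, "dy": 0, "dz": 0.0003, "yaw": 0, "jaw": 1}, {"dx": 0.004, "dy": 0, "dz": 0, "yaw": 0, "jaw": 1}, {"dx": 0.004, "dy": 0, "dz": 0, "yaw": 0, "jaw": 1}, {"dx": 0, "dy": 0, "dz": 0, "yaw": 0, "jaw": 1}, {"dx": 0, "dy": 0, "dz": 0, "yaw": 0, "jaw": 1}]'

```text
clock: 16.55
tool_pos: [0.6123, 0.0365, 0.2236]
orientation: [2.212, -0.002, -2.229]
ft_force: [-8.4, -3.0, -6.2]
opening: 0.027
```

```bash
python3 m.py
```

```text
bar angle 1.552 knob [0.5942 0.2284] from knob 1.553
16.6 [0.6122 0.0365 0.2236] [-8.9 -3.6 -6.5] [-0.51  2.01 -0.12] 0.02695064450952522
```

send_rows --commands '[{"dx": 0, "dy": 0, "dz": 0, "yaw": 0, "jaw": 1}, {"dx": 0, "dy": 0, "dz": 0, "yaw": 0, "jaw": 1}, {"dx": 0, "dy": 0, "dz": 0, "yaw": 0, "jaw": 1}, {"dx": 0, "dy": 0, "dz": 0, "yaw": 0, "jaw": 1}, {"dx": 0, "dy": 0, "dz": 0, "yaw": 0, "jaw": 1}]'

```text
clock: 17.1
tool_pos: [0.6122, 0.0365, 0.2236]
orientation: [2.212, -0.002, -2.229]
ft_force: [-7.8, -2.7, -6.0]
opening: 0.027
```

```bash
python3 m.py
```

```text
bar angle 1.552 knob [0.5942 0.2284] from knob 1.553
17.15 [0.6122 0.0365 0.2236] [-8.3 -3.2 -6. ] [-0.5   1.99 -0.06] 0.027239143356391146
```

Bar fit 1.552 rad, knob fit 1.553 rad, unchanged over 0.5 s. I'll hold for one more second as a creep check.

send_rows --commands '[{"dx": 0, "dy": 0, "dz": 0, "yaw": 0, "jaw": 1}, {"dx": 0, "dy": 0, "dz": 0, "yaw": 0, "jaw": 1}, {"dx": 0, "dy": 0, "dz": 0, "yaw": 0, "jaw": 1}, {"dx": 0, "dy": 0, "dz": 0, "yaw": 0, "jaw": 1}, {"dx": 0, "dy": 0, "dz": 0, "yaw": 0, "jaw": 1}]'

```text
clock: 17.65
tool_pos: [0.6122, 0.0365, 0.2236]
orientation: [2.212, -0.002, -2.229]
ft_force: [-8.6, -3.3, -7.1]
opening: 0.0271
```

send_rows --commands '[{"dx": 0, "dy": 0, "dz": 0, "yaw": 0, "jaw": 1}, {"dx": 0, "dy": 0, "dz": 0, "yaw": 0, "jaw": 1}, {"dx": 0, "dy": 0, "dz": 0, "yaw": 0, "jaw": 1}, {"dx": 0, "dy": 0, "dz": 0, "yaw": 0, "jaw": 1}, {"dx": 0, "dy": 0, "dz": 0, "yaw": 0, "jaw": 1}]'

```text
clock: 18.15
tool_pos: [0.6122, 0.0365, 0.2236]
orientation: [2.212, -0.002, -2.229]
ft_force: [-9.0, -3.1, -6.3]
opening: 0.0266
```

```bash
python3 m.py; python3 - <<'E'
from h import *
im,P=cloud("top");Q=P[180:260,275:355].reshape(-1,3);Q=Q[(Q[:,2]>.068)&(Q[:,2]<.13)]
print("key",cv2.minAreaRect(Q[:,:2].astype(np.float32)))
E
```

```text
bar angle 1.555 knob [0.5942 0.2286] from knob 1.553
18.2 [0.6122 0.0365 0.2236] [-8.3 -3.3 -6.2] [-0.51  2.   -0.05] 0.027407888439787007
key ((0.5274322032928467, -0.25881028175354004), (0.05915267765522003, 0.01092612836509943), 57.35577392578125)
```

```bash
python3 -c "
from rig import bot
print(bot.close_job())"
```

```text
the job is handed in; nothing more can be done
None
```

I wound the timer to its stop, swung the cam lever upright, and handed the job in at about 18 s with the gripper still holding the knob. No verdict was reported.

- **Timer key:** I turned it about 2.3 rad clockwise in one continuous grip, because the wrist had the range for it, rather than in part turns. At the end the moment rose from 0.15 to 0.7 N m, which I took as the stop. The last picture has the wing turned 129° (2.25 rad) from its start and staying where I left it. I could not read the joint value itself, so "fully wound" rests on that felt stop.
- **Cam lever:** During the first swing the knob slid about 15 mm in the pads, which left the lever at about 1.43 rad. I raised the grip to 60 N and moved on. The bar fit then read 1.555 rad and the knob fit 1.553 rad. Neither drifted by more than 0.003 rad over 1.6 s. The tool force is about 8 N along x. The pads overlap only the front part of the knob, but the hold was steady.
- **Soles, brush and tin:** They looked undisturbed in the last wide picture, taken before the final small move. I did not measure their positions again.
- **Gripper and press frame:** I expected only about 1 mm between them. The forces showed no contact, but I did not check that gap in a picture.

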